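Find the rocking corner of a plinth's brass top and shim it firm

ROBOT

A 6-joint arm with a two-finger parallel gripper is mounted at the origin on the work surface. World frame = base frame: x ahead of the robot, y to its left, z up, the work surface at z = 0. Lengths are in m, angles in degrees, forces in N, time in s.
With the tool pointing down it reaches from about 0.325 to 0.875 m from the base axis. Payload 4.4 kg.
Tool frame: the origin (TCP) lies at the very end of the fingers, on their centre line; the grasp point (between the pads) lies 19 mm behind it; z points along the fingers, y is the line along which they close (so a half turn about z gives the same grasp; the last joint's range is limited). The gripper opens to 85 mm and grips with 20 to 120 N. Pads are 22 mm wide; open, the fingers measure 114 mm over their backs; the gripper's body (76 mm by 85 mm) begins 54 mm behind the grasp point. The pads swing forward as they close: fully open they stand 13 mm farther back than shut.
Start: joints at [59.674, 11.837, 88.321, -0, 79.842, -8.623], TCP at [0.213, 0.534, 0.231] pointing down, gripper open.
Joint ranges: [-156.59, 156.59], [-49.26, 127.26], [12.9, 141.05], [-63.56, 243.56], [4.71, 150.69], [-161.64, 161.64]. Speed limits (degrees/s): [159.86, 159.86, 180, 180, 180, 180].

INTERFACE

Orientations are given as [roll, pitch, yaw] about the fixed x, y, z axes, in that order (R = Rz(yaw) Ry(pitch) Rx(roll)).
In Python, from cell import sensors, eyes, ticket gives the robot as it stands.
- The arm moves only by the shell command python3 -m pendant 'ROWS' [FORCE]. ROWS is JSON, a list that holds one entry, the list of rows, each a list of 7 numbers: the turn, a rotation vector about the tool's x, y, z in degrees, then the shift along the tool's x, y, z in m, then the closure, from 0 (fully open) to 1 (shut). In form: [[[ax, ay, az, tx, ty, tz, fingers], ...]]. A call has 1 to 12 rows; each row shifts and turns the commanded pose from where the row before left it, along the tool's axes as they then stand; what a row does not reach is not made up. A row lasts 1/10 s, in which the tool goes at most 50 mm and 8.59 degrees, less where a joint would pass 70% of its speed; a pose out of reach is approached as far as the arm can. A call is refused whole if a number of a shift passes 0.05 or a number of a turn 8.59, either way. A call with a gripper value outside its range is refused whole. The fingers move at their own pace and stop on an object; FORCE is the grip in N (left out, the last holds). Time passes only in rows, so rows that do not move let the fingers close. It gives the time, the measured TCP pose, the force, the opening and the grip force at its end, in the units of the state.
- sensors.read_state(): the state, without advancing time (a new reading comes with each control period).
- eyes.capture(name): name is "scene" or "top" or "wrist"; returns the picture (480x640x3 uint8, red, green, blue); there is no depth.
- eyes.calibration(name): a dict with "fx", "fy", "cx", "cy" (pixels), "extrinsics" (4x4, takes a point from camera to world coordinates). Camera axes: x right, y down, z forward; pixel columns grow to the right and rows downward; lengths in m; the calibration is good to about 2 mm. A picture is of the moment at which its call begins: read the wrist's pose just before it. calibration takes no time and is no camera call; for the wrist camera it gives the pose at the moment of the call.
- ticket.hand_in(): hands the job in; it is judged then, once.
The state is a dict: "clock": time; "q": joint angles; "qd": joint speeds; "effort": joint torques, N m; "ee_pos": TCP position; "ee_rot": TCP orientation; "contact_force": force on the tool from outside, world axes, zero at the start; "wrist_torque": the same for the moment, N m; "width": opening from 0.0 (shut) to 1.0 (fully open); "gripper_force": force on a finger pad.
Only numpy, scipy, OpenCV 4.12 (cv2) and the standard library are available. Lean on these libraries where they do the work, as an engineer would, in place of code of your own. Each camera call takes 0.05 s, during which the arm holds its last target. There are 200 camera calls.

TASK

The brass top plate of the display plinth rocks because one of the four corner posts under it is a little short. Press the plate's corners in turn with a closed fingertip, gently, to find the one that gives, then slide the orange tapered shim thin end first between that post and the plate until it is just snug, the plate level and still resting on the other posts, not jacked up, and let go of it. Finally press the shimmed corner and then the corner diagonally opposite, each firmly for a moment (about 6 N), to show that the plate no longer rocks; leave the shim in place and do not disturb the other things on the bench.

Things in the scene. Friction and masses are not known exactly. Their poses are not given: they have to be found in the camera images.
- plinth: unfinished display plinth, fixed: 180 mm square wooden board with brass sides (tops at 60 mm) and four square 30 mm wooden corner posts, centres at x, y = +-75 mm, outer faces flush with the board's edges. Origin: centre of its underside on the bench; x, y along its sides, z up. Three post tops are 72 mm above the bench, the fourth (any one, shown by no reading) 3 to 6 mm lower
- top_plate: loose flat brass plate 174 x 174 x 6 mm, 1.55 kg, on the posts, edges 3 mm inside their outer faces. Origin: centre of its underside; x, y along its edges (parallel to the plinth's at the start), z up. It rests level on the three full posts whichever is short. Pressed over the short post it tips with 3 to 4 N until it meets that post and swings back when let go; over the others it is firm
- corner1 (a point): point on the top face of the brass plate over the centre of the post at plate x = +75, y = +75 mm: where to press; over the short post it sinks by about 0.84 of that post's shortfall. Touch down slower than 10 mm/s: a faster touch on the stiff plate strikes with over 25 N
- corner2 (a point): point on the top face of the brass plate over the centre of the post at plate x = -75, y = +75 mm: where to press; over the short post it sinks by about 0.84 of that post's shortfall. Touch down slower than 10 mm/s: a faster touch on the stiff plate strikes with over 25 N
- corner3 (a point): point on the top face of the brass plate over the centre of the post at plate x = -75, y = -75 mm: where to press; over the short post it sinks by about 0.84 of that post's shortfall. Touch down slower than 10 mm/s: a faster touch on the stiff plate strikes with over 25 N
- corner4 (a point): point on the top face of the brass plate over the centre of the post at plate x = +75, y = -75 mm: where to press; over the short post it sinks by about 0.84 of that post's shortfall. Touch down slower than 10 mm/s: a faster touch on the stiff plate strikes with over 25 N
- shim: orange plastic tapered shim, 95 mm long (x), 22 mm wide (y), 18 g, flat on the bench: flat underside, top sloping evenly from 11 mm thick at the -x end to 1.5 mm at the +x end. Origin: centre of its underside, z up. Grip it across its width near the thick end. It goes in from either outer side of the corner, underside flat on the short post
- shim_tip (a point): middle of the shim's thin edge, 47.5 mm from its origin along its +x and 0.75 mm above the underside. Just snug in the gap, the shim resists a push with about 2 to 4 N; about 5 mm further the push is 7 N or more and the plate is jacked up off the neighbouring posts
- hammer: small hammer, 240 mm, bystander; origin near its middle
- screwdriver: screwdriver with red handle, 180 mm, bystander; origin near its middle
- bracket: loose turquoise pierced corner bracket, 90 x 80 x 5 mm, lying flat, bystander; origin near its middle
- glue_jar: closed jar with black cap, 52 mm across, 70 mm tall, bystander; origin under its centre
- offcut: brass offcut 110 x 28 x 5 mm, bystander; origin under its centre
- rivet_bowl: white bowl 76 mm across, 30 mm tall, bystander; origin under its centre
- brush: bench brush, 200 mm, bystander; origin near its middle
Not all that is in view belongs to the job. There is more than one size of the top_plate; the job needs the larger.

How it is judged:
By the outcome, as a careful person would: the job done as asked, in the order asked, and still so for the second after the job is handed in, with the robot touching nothing.
It also fails if it takes over 72 s, if anything falls off the work surface, if the arm or the gripper's body presses on something with over 40 N, if the wrist force passes 120 N, or if a joint passes its speed limit or range.

## Working session

There is one attempt and no reset: what is moved stays moved. The work goes in short steps, Python scripts to look and compute and a shell command to move; the robot and the scene stay as the last step left them, time stands still between calls to the robot, and variables do not carry over. Pictures are saved under pics/ and viewed, at most 10 in all, crops included, and the job is handed in when it is done.

```bash
mkdir -p pics; ls; python3 - <<'E'
from cell import sensors, eyes, ticket
import cv2,numpy as np
for n in ("scene","top"):
    im=eyes.capture(n); cv2.imwrite(f"pics/{n}0.png",im[:,:,::-1])
    c=eyes.calibration(n); print(n,c["fx"],c["fy"],c["cx"],c["cy"]); print(np.round(c["extrinsics"],4).tolist())
s=sensors.read_state(); print(s)
E
```

```text
pics
scene 441.7230157938465 441.7230157938465 325.04375067846763 244.75562227729222
[[0.8935, 0.3569, -0.2726, 0.7892], [0.4489, -0.7283, 0.5177, -0.4703], [-0.0138, -0.5849, -0.811, 0.8481], [0.0, 0.0, 0.0, 1.0]]
top 624.8047860480406 624.8047860480406 335.4330238786576 254.67747059011486
[[-0.0253, -0.9958, 0.0882, 0.4132], [-0.9997, 0.0248, -0.0072, 0.0258], [0.005, -0.0883, -0.9961, 1.6907], [0.0, 0.0, 0.0, 1.0]]
{'clock': 0.1, 'q': array([ 5.96743964e+01,  1.18824685e+01,  8.83974409e+01, -1.85617809e-03,
        7.98434404e+01, -8.62441619e+00]), 'qd': array([ 0.03053192, -0.0108348 , -0.21588713, -0.04230941, -0.02540242,
        0.02615191]), 'effort': array([-4.80176259e-04, -3.84089792e+01, -2.92550862e+01, -3.76180333e-04,
        4.80873452e-03,  1.86760491e-05]), 'ee_pos': array([0.21229014, 0.53362103, 0.23020431]), 'ee_rot': array([-1.79877771e+02, -1.66913832e-02,  1.58299124e+02]), 'contact_force': array([-0.72358892,  0.91838907, -0.29014678]), 'wrist_torque': array([-0.03509309, -0.00804761,  0.01533051]), 'gripper_force': 0.0, 'width': 0.9996453626482505}
```

View pics/scene0.png

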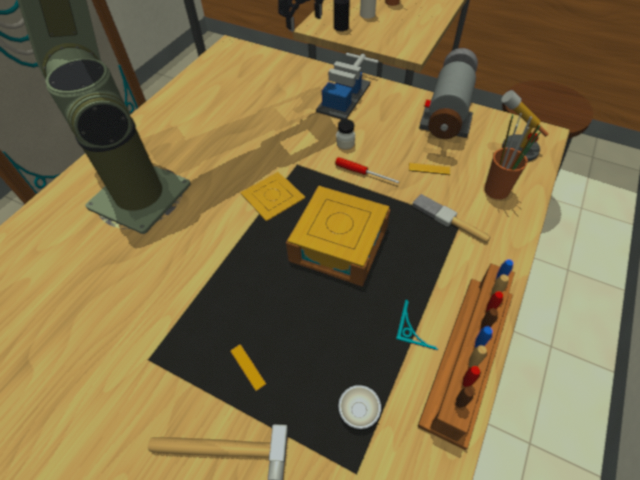

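View pics/top0.png

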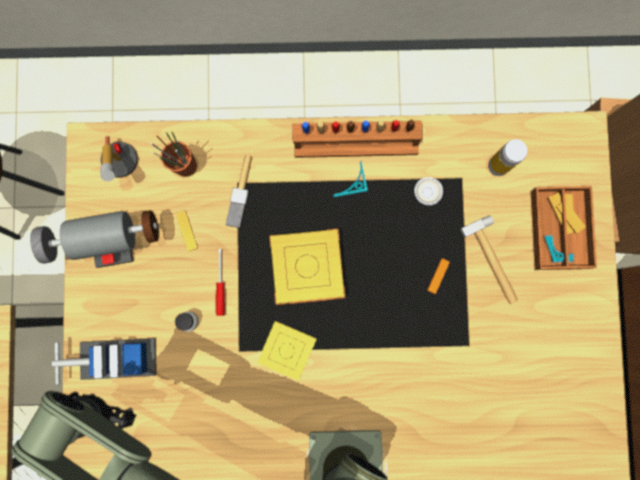

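The top view shows the plinth with the larger plate at about (307,266) and the shim at about (438,276). The smaller plate lies at (288,350). I'll enlarge the plinth and the shim.

```bash
python3 - <<'E'
import cv2,numpy as np
t=cv2.imread("pics/top0.png"); s=cv2.imread("pics/scene0.png")
R=lambda im,x,y,w,h,k:cv2.resize(im[y:y+h,x:x+w],None,fx=k,fy=k,interpolation=cv2.INTER_CUBIC)
a=R(t,262,221,90,90,4.4444)   #400x400
b=R(s,285,180,110,110,400/110)
c=R(t,418,251,40,20*2,5); d=R(s,225,338,40,53,5)
m=np.zeros((600,800,3),np.uint8)
m[:400,:400]=a[:400,:400]; m[:400,400:]=b[:400,:400]
m[400:600,0:200]=c; m[400:600,300:500]=d[:200]
cv2.imwrite("pics/crop1.png",m)
E
```

```text
(no output)
```

View pics/crop1.png

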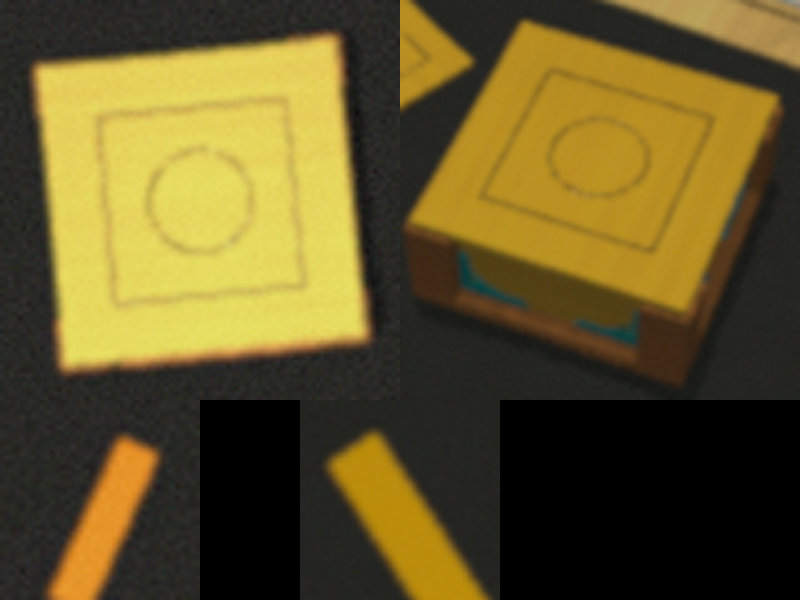

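```bash
cat > h.py <<'E'
from cell import sensors, eyes
import cv2,numpy as np
from scipy.spatial.transform import Rotation as Ro
def w(name,uv,z,c=None):
    c=c or eyes.calibration(name); E=np.array(c["extrinsics"])
    d=E[:3,:3]@np.array([(uv[0]-c["cx"])/c["fx"],(uv[1]-c["cy"])/c["fy"],1])
    return E[:3,3]+d*(z-E[2,3])/d[2]
def px(name,p):
    c=eyes.calibration(name); E=np.array(c["extrinsics"]); q=E[:3,:3].T@(np.array(p)-E[:3,3])
    return c["fx"]*q[0]/q[2]+c["cx"],c["fy"]*q[1]/q[2]+c["cy"]
def st():
    s=sensors.read_state(); return np.array(s["ee_pos"]),Ro.from_euler("xyz",s["ee_rot"],degrees=True),s
def to(p,yaw=None,rpy=None):
    "tool-frame shift and turn to world p with tool down & given yaw"
    e,R,s=st(); 
    print("pos",e.round(4),"rot",s["ee_rot"].round(2),"t",round(s["clock"],2),"w",round(s["width"],3),"F",s["contact_force"].round(2))
    print("tool shift",(R.inv().apply(np.array(p)-e)).round(4))
    if yaw is not None: rpy=[180,0,yaw]
    if rpy is not None: print("tool turn",(R.inv()*Ro.from_euler("xyz",rpy,degrees=True)).as_rotvec(degrees=True).round(2))
E
python3 - <<'E'
from h import *
t=cv2.imread("pics/top0.png"); hsv=cv2.cvtColor(t,cv2.COLOR_BGR2HSV)
for n,box,lo,hi,z in (("plate",(262,221,90,90),(23,90,120),(40,255,255),.078),("shim",(418,251,45,50),(5,100,120),(22,255,255),.006)):
    x,y,a,b=box; m=cv2.inRange(hsv[y:y+b,x:x+a],lo,hi)
    ct=max(cv2.findContours(m,0,2)[0],key=cv2.contourArea)
    r=cv2.minAreaRect(ct); P=cv2.boxPoints(r)+[x,y]
    W=np.array([w("top",p,z) for p in P]); print(n,P.round(1).tolist()); print(W.round(4).tolist())
    print("c",W.mean(0).round(4),"sides",np.linalg.norm(W-np.roll(W,1,0),axis=1).round(4),"ang",[round(float(np.degrees(np.arctan2(*(W[i-1]-W[i])[[1,0]]))),1) for i in range(4)])
P=np.array([(35,66),(340,38),(368,342),(60,370)])/4.4444+[262,221]
W=np.array([w("top",p,.078) for p in P]);print("hand",W.round(4).tolist(),W.mean(0))
E
```

```text
plate [[268.9, 235.2], [337.4, 228.4], [344.2, 296.3], [275.7, 303.1]]
[[0.611, 0.1855, 0.078], [0.6245, 0.0072, 0.078], [0.4478, -0.0058, 0.078], [0.4347, 0.1708, 0.078]]
c [0.5295 0.0894 0.078 ] sides [0.1769 0.1789 0.1772 0.1772] ang [-175.2, 94.3, 4.2, -85.7]
shim [[426.5, 290.1], [441.1, 257.3], [450.0, 261.2], [435.4, 294.1]]
[[0.4604, -0.2294, 0.006], [0.5482, -0.2723, 0.006], [0.5368, -0.296, 0.006], [0.4491, -0.253, 0.006]]
c [ 0.4986 -0.2627  0.006 ] sides [0.0261 0.0977 0.0263 0.0977] ang [-115.5, 153.9, 64.4, -26.1]
hand [[0.6092, 0.1831, 0.078], [0.6213, 0.0045, 0.078], [0.4435, -0.0072, 0.078], [0.4318, 0.1714, 0.078]] [0.52647136 0.08794129 0.078     ]
```

```bash
python3 - <<'E'
from h import *
a=np.radians(4.2);R=np.array([[np.cos(a),-np.sin(a)],[np.sin(a),np.cos(a)]])
for k in ((1,1),(-1,1),(-1,-1),(1,-1)): print(np.array([.5285,.089])+R@(np.array(k)*.075))
to([.448,.158,.10],rpy=[180,0,154.2])
E
```

```text
[0.59780572 0.16929145]
[0.44820855 0.15830572]
[0.45919428 0.00870855]
[0.60879145 0.01969428]
pos [0.2123 0.5336 0.2302] rot [-1.7988e+02 -2.0000e-02  1.5830e+02] t 0.1 w 1.0 F [-0.72  0.92 -0.29]
tool shift [-0.3579 -0.2616  0.1307]
tool turn [-0.12 -0.01  4.1 ]
```

```bash
python3 -m pendant '[[[0,0,0,-0.03,-0.022,0,1],[0,0,0,-0.036,-0.026,0,1],[0,0,0,-0.04,-0.029,0,1],[0,0,0,-0.04,-0.029,0,1],[0,0,0,-0.04,-0.029,0,1],[0,0,0,-0.04,-0.029,0,1],[0,0,0,-0.04,-0.029,0.02,1],[0,0,0,-0.036,-0.026,0.03,1],[0,0,0,-0.03,-0.022,0.03,1],[0,0,0,-0.02,-0.015,0.03,1],[0,0,0,-0.006,-0.006,0.02,1],[0,0,4.1,0,0,0,1]]]'; python3 -c "
from h import *
to([.448,.158,.083],rpy=[180,0,154.2])"
```

```text
clock: 1.3
ee_pos: [0.4424, 0.1613, 0.1006]
ee_rot: [-179.7, -0.4, 153.9]
contact_force: [-1.3, -0.5, -0.0]
width: 0.0
gripper_force: 0.0
pos [0.4424 0.1613 0.1006] rot [-179.71   -0.38  153.92] t 1.3 w 0.0 F [-1.26 -0.53 -0.  ]
tool shift [-0.0066 -0.0004  0.0176]
tool turn [-0.29 -0.38 -0.28]
```

```bash
python3 -m pendant '[[[0,0,0,-0.005,0,0.008,1],[0,0,0,0,0,0.006,1],[0,0,0,0,0,0.002,1],[0,0,0,0,0,0.0009,1],[0,0,0,0,0,0.0008,1],[0,0,0,0,0,0.0008,1],[0,0,0,0,0,0.0008,1],[0,0,0,0,0,0.0008,1],[0,0,0,0,0,0,1]]]'; python3 -c "
from h import *
to([.448,.158,.078],rpy=[180,0,154.2])"
```

```text
clock: 2.2
ee_pos: [0.4496, 0.1613, 0.0844]
ee_rot: [-180.0, 0.0, 154.2]
contact_force: [-0.1, 0.4, -0.6]
width: 0.001
gripper_force: 0.0
pos [0.4496 0.1613 0.0844] rot [-180.     0.   154.2] t 2.2 w 0.001 F [-0.05  0.37 -0.63]
tool shift [-0.     -0.0037  0.0064]
tool turn [-0.  0. -0.]
```

```bash
python3 -m pendant '[[[0,0,0,0,-0.0035,0.0008,1],[0,0,0,0,0,0.0008,1],[0,0,0,0,0,0.0008,1],[0,0,0,0,0,0.0008,1],[0,0,0,0,0,0,1]]]';python3 -m pendant '[[[0,0,0,0,0,0.0008,1],[0,0,0,0,0,0.0008,1],[0,0,0,0,0,0,1]]]'; python3 -m pendant '[[[0,0,0,0,0,0.0005,1],[0,0,0,0,0,0,1]]]'
```

```text
clock: 2.7
ee_pos: [0.448, 0.1582, 0.0811]
ee_rot: [-180.0, -0.0, 154.2]
contact_force: [0.4, 0.4, 0.6]
width: 0.0
gripper_force: 0.0
clock: 3.0
ee_pos: [0.448, 0.1582, 0.0795]
ee_rot: [-180.0, -0.0, 154.2]
contact_force: [0.3, -0.2, 0.4]
width: -0.001
gripper_force: 0.0
clock: 3.2
ee_pos: [0.4481, 0.1582, 0.0791]
ee_rot: [-180.0, -0.0, 154.2]
contact_force: [-0.1, -0.5, 0.3]
width: -0.0
gripper_force: 0.0
```

```bash
for i in 1 2 3; do python3 -m pendant '[[[0,0,0,0,0,0.0005,1],[0,0,0,0,0,0,1]]]' | grep -E "pos|force"; done
```

```text
ee_pos: [0.4481, 0.1582, 0.0786]
contact_force: [-0.1, -0.1, 0.7]
gripper_force: 0.0
ee_pos: [0.4481, 0.1582, 0.0781]
contact_force: [-0.1, 0.9, 0.0]
gripper_force: 0.0
ee_pos: [0.4481, 0.1582, 0.078]
contact_force: [-1.5, -0.1, 4.3]
gripper_force: 2.2
```

```bash
for i in 1 2; do python3 -m pendant '[[[0,0,0,0,0,0.0003,1],[0,0,0,0,0,0,1]]]' | grep -E "pos|force"; done
```

```text
ee_pos: [0.4482, 0.1582, 0.0781]
contact_force: [-1.8, 0.6, 7.0]
gripper_force: 3.4
ee_pos: [0.4482, 0.1582, 0.078]
contact_force: [-3.7, -0.8, 8.0]
gripper_force: 4.5
```

```bash
python3 -m pendant '[[[0,0,0,0,0,-0.010,1],[0,0,0,-0.01,-0.018,0,1],[0,0,0,-0.02,-0.035,0,1],[0,0,0,-0.021,-0.036,0,1],[0,0,0,-0.0156,-0.0276,0,1],[0,0,0,-0.008,-0.013,0,1],[0,0,0,0,0,0,1],[0,0,0,0,0,0.004,1],[0,0,0,0,0,0.003,1],[0,0,0,0,0,0,1]]]'|grep -E "pos|force";python3 -m pendant '[[[0,0,0,0,0,0.0006,1],[0,0,0,0,0,0.0006,1],[0,0,0,0,0,0.0006,1],[0,0,0,0,0,0.0006,1],[0,0,0,0,0,0.0003,1],[0,0,0,0,0,0,1]]]'|grep -E "pos|force"
```

```text
ee_pos: [0.458, 0.0101, 0.0792]
contact_force: [0.4, -0.2, -0.3]
gripper_force: 0.0
ee_pos: [0.4589, 0.0093, 0.078]
contact_force: [-1.5, 0.9, 6.5]
gripper_force: 2.9
```

```bash
python3 -m pendant '[[[0,0,0,0,0,-0.010,1],[0,0,0,-0.018,0.01,0,1],[0,0,0,-0.035,0.02,0,1],[0,0,0,-0.036,0.021,0,1],[0,0,0,-0.0282,0.0162,0,1],[0,0,0,-0.013,0.008,0,1],[0,0,0,0,0,0,1],[0,0,0,0,0,0.004,1],[0,0,0,0,0,0.003,1],[0,0,0,0,0,0,1]]]'|grep -E "pos|force";python3 -m pendant '[[[0,0,0,0,0,0.0006,1],[0,0,0,0,0,0.0006,1],[0,0,0,0,0,0.0006,1],[0,0,0,0,0,0.0006,1],[0,0,0,0,0,0.0003,1],[0,0,0,0,0,0,1]]]'|grep -E "pos|force"
```

```text
ee_pos: [0.607, 0.0201, 0.0794]
contact_force: [0.3, 0.2, 0.6]
gripper_force: 0.0
ee_pos: [0.6089, 0.02, 0.0781]
contact_force: [-1.5, -0.3, 3.3]
gripper_force: 1.8
```

```bash
for i in 1 2; do python3 -m pendant '[[[0,0,0,0,0,0.0004,1],[0,0,0,0,0,0,1]]]' | grep -E "pos|contact"; done
```

```text
ee_pos: [0.6089, 0.0201, 0.0781]
contact_force: [-3.3, 0.3, 6.1]
ee_pos: [0.6089, 0.0201, 0.0781]
contact_force: [-2.9, -1.2, 7.6]
```

```bash
python3 -m pendant '[[[0,0,0,0,0,-0.010,1],[0,0,0,0.01,0.018,0,1],[0,0,0,0.02,0.035,0,1],[0,0,0,0.021,0.036,0,1],[0,0,0,0.0157,0.0273,0,1],[0,0,0,0.008,0.013,0,1],[0,0,0,0,0,0,1],[0,0,0,0,0,0.004,1],[0,0,0,0,0,0.003,1],[0,0,0,0,0,0,1]]]'|grep -E "pos|contact";python3 -m pendant '[[[0,0,0,0,0,0.0006,1],[0,0,0,0,0,0.0006,1],[0,0,0,0,0,0.0006,1],[0,0,0,0,0,0.0006,1],[0,0,0,0,0,0.0006,1],[0,0,0,0,0,0.0006,1],[0,0,0,0,0,0,1]]]'|grep -E "pos|contact"
```

```text
ee_pos: [0.5975, 0.1673, 0.0789]
contact_force: [-0.0, 0.7, -1.1]
ee_pos: [0.5981, 0.1688, 0.0765]
contact_force: [-0.2, -1.8, 2.0]
```

```bash
for i in 1 2 3; do python3 -m pendant '[[[0,0,0,0,0,0.0006,1],[0,0,0,0,0,0,1]]]' | grep -E "pos|contact"; done
```

```text
ee_pos: [0.5981, 0.1689, 0.0758]
contact_force: [-0.4, -1.7, 2.0]
ee_pos: [0.5981, 0.1689, 0.0751]
contact_force: [-0.4, -1.8, 3.0]
ee_pos: [0.5981, 0.169, 0.0745]
contact_force: [0.4, -2.2, 3.1]
```

It gives. I'll continue down to find where it bottoms out.

```bash
for i in 1 2; do python3 -m pendant '[[[0,0,0,0,0,0.0006,1],[0,0,0,0,0,0,1]]]' | grep -E "pos|contact|clock"; done
```

```text
clock: 10.3
ee_pos: [0.5981, 0.169, 0.0739]
contact_force: [1.8, -1.6, 3.5]
clock: 10.5
ee_pos: [0.5981, 0.169, 0.0733]
contact_force: [1.1, -2.1, 3.0]
```

```bash
for i in 1 2; do python3 -m pendant '[[[0,0,0,0,0,0.0005,1],[0,0,0,0,0,0,1]]]' | grep -E "pos|contact|clock"; done
```

```text
clock: 10.7
ee_pos: [0.5981, 0.169, 0.0732]
contact_force: [1.4, -2.7, 4.6]
clock: 10.9
ee_pos: [0.5982, 0.169, 0.0731]
contact_force: [-0.0, -1.9, 7.2]
```

```bash
python3 -m pendant '[[[0,0,0,0,0,-0.0015,1],[0,0,0,0,0,-0.0015,1],[0,0,0,0,0,-0.0015,1],[0,0,0,0,0,-0.0015,1],[0,0,0,0,0,-0.005,1],[0,0,0,0,0,-0.025,1],[0,0,0,-0.004,-0.02,-0.03,1],[0,0,0,-0.008,-0.04,-0.02,0.8],[0,0,0,-0.008,-0.042,-0.02,0.4],[0,0,0,-0.008,-0.042,-0.02,0.4],[0,0,0,-0.008,-0.042,-0.01,0.4],[0,0,0,-0.008,-0.042,0,0.4]]]';python3 -m pendant '[[[0,0,0,-0.008,-0.042,0,0.4],[0,0,0,-0.008,-0.042,0,0.4],[0,0,0,-0.008,-0.035,0,0.4],[0,0,0,-0.008,-0.020,0,0.4],[0,0,0,0,-0.008,0,0.4],[0,0,0,0,0,0,0.4]]]'; python3 - <<'E'
from h import *
to([.4986,-.2627,.1],rpy=[180,0,153.9])
im=eyes.capture("wrist"); cv2.imwrite("pics/w1.png",im[:,:,::-1])
c=eyes.calibration("wrist");print(c["fx"],c["cx"],c["cy"],np.round(c["extrinsics"],4).tolist())
print(px("wrist",[.4986,-.2627,.006]))
E
```

```text
clock: 12.1
ee_pos: [0.5382, -0.0564, 0.2101]
ee_rot: [179.9, 0.1, 154.2]
contact_force: [0.9, -0.1, -0.9]
width: 0.601
gripper_force: 0.0
clock: 12.7
ee_pos: [0.5022, -0.2016, 0.2076]
ee_rot: [179.9, -0.1, 154.1]
contact_force: [-0.4, 0.8, -1.0]
width: 0.603
gripper_force: 0.0
pos [ 0.5022 -0.2016  0.2076] rot [ 1.7995e+02 -1.2000e-01  1.5411e+02] t 12.7 w 0.603 F [-0.41  0.82 -0.99]
tool shift [-0.0236 -0.0567  0.1075]
tool turn [ 0.05 -0.12  0.21]
391.77649074299785 312.8738873885249 234.06588262897606 [[0.4367, 0.8668, 0.2407, 0.4417], [0.8996, -0.4208, -0.1167, -0.1732], [0.0001, 0.2675, -0.9636, 0.3507], [0.0, 0.0, 0.0, 1.0]]
(np.float64(251.6444510899168), np.float64(228.30446111680584))
```

View pics/w1.png

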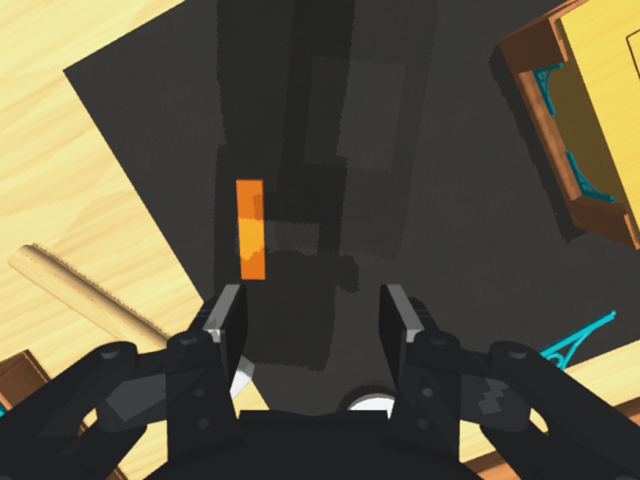

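The shim is in the wrist image at corners (236,180), (263,180), (241,279) and (266,279). I can't tell yet which end is thick, so I'll enlarge both ends.

```bash
python3 - <<'E'
import cv2,numpy as np
t=cv2.imread("pics/w1.png"); s=cv2.imread("pics/scene0.png")
a=cv2.resize(t[174:286,228:276],None,fx=5.3,fy=5.3,interpolation=cv2.INTER_NEAREST)
b=cv2.resize(s[340:394,226:272],None,fx=10,fy=10,interpolation=cv2.INTER_NEAREST)
m=np.zeros((600,800,3),np.uint8); m[:a.shape[0],:a.shape[1]]=a[:600]; m[:b.shape[0],300:300+b.shape[1]]=b[:,:500]
cv2.imwrite("pics/crop2.png",m)
E
```

```text
(no output)
```

View pics/crop2.png

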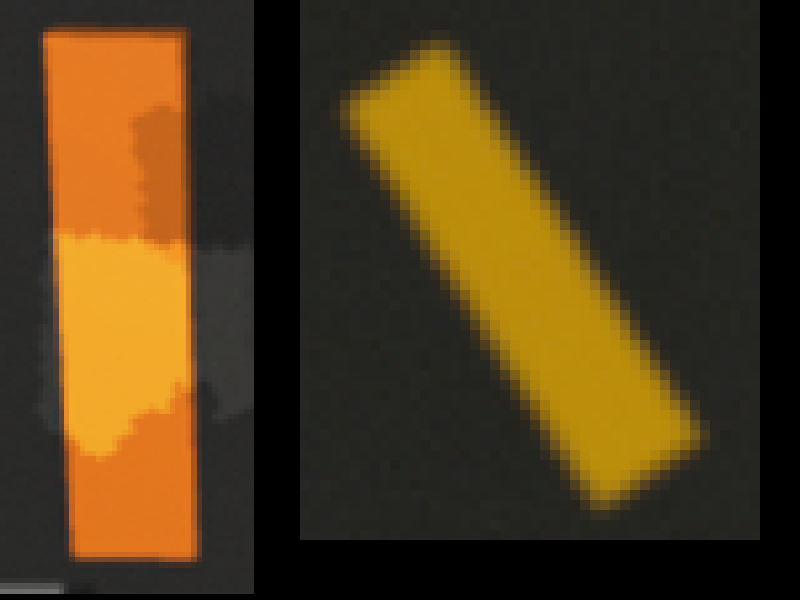

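The thick end is the upper one in the wrist view, nearer the robot: 26.8 px wide against 24.2 px, with a dark side face. So the thin end points at about -26°.

```bash
python3 - <<'E'
from h import *
C=eyes.calibration("wrist")
nl=w("wrist",(236.3,180),.011,C);nr=w("wrist",(263.6,180),0,C);fl=w("wrist",(241.3,279.5),.0015,C);fr=w("wrist",(265.6,279.5),0,C)
print(nl,nr,fl,fr)
f=(fl+fr)/2; u0=fr-nr; u1=fl-nl
for u in(u0,u1): print(np.degrees(np.arctan2(u[1],u[0])),np.linalg.norm(u[:2]))
print("widths",np.linalg.norm((nl-nr)[:2]),np.linalg.norm((fl-fr)[:2]))
a=np.radians(-25.9);u=np.array([np.cos(a),np.sin(a),0])
c=f-u*.0475; g=c-u*.0355
print("far",f,"c",c,"nearmid",(nl+nr)/2,"grip",g)
to([g[0],g[1],.03],rpy=[180,0,154.1])
E
```

```text
[ 0.45383564 -0.25284093  0.011     ] [ 0.46489493 -0.23344829  0.        ] [ 0.5395958 -0.2967499  0.0015   ] [ 0.55020309 -0.27629958  0.        ]
-26.670915024498946 0.09546577886933859
-27.112325376906238 0.09634730835626767
widths 0.022324475688389567 0.02303758143529267
far [ 0.54489945 -0.28652474  0.00075   ] c [ 0.50217045 -0.26577666  0.00075   ] nearmid [ 0.45936529 -0.24314461  0.0055    ] grip [ 0.47023615 -0.25027019  0.00075   ]
pos [ 0.5026 -0.2008  0.2077] rot [ 1.7993e+02 -1.0000e-01  1.5418e+02] t 12.75 w 0.6 F [ 0.08  0.03 -0.13]
tool shift [ 0.0073 -0.0588  0.1777]
tool turn [ 0.07 -0.1   0.08]
```

```bash
python3 -m pendant '[[[0,0,1.1,0,-0.015,0.01,0.4],[0,0,0,0.003,-0.02,0.03,0.4],[0,0,0,0.004,-0.0157,0.035,0.4],[0,0,0,0,-0.006,0.035,0.4],[0,0,0,0,0,0.03,0.4],[0,0,0,0,0,0.02,0.4],[0,0,0,0,0,0.012,0.4],[0,0,0,0,0,0,0.4]]]'; python3 - <<'E'
from h import *
to([.4705,-.2492,.0015],rpy=[180,0,153.1])
E
```

```text
clock: 13.55
ee_pos: [0.4698, -0.2476, 0.034]
ee_rot: [180.0, -0.3, 153.1]
contact_force: [-0.5, 0.7, 0.1]
width: 0.601
gripper_force: 0.0
pos [ 0.4698 -0.2476  0.034 ] rot [179.95  -0.27 153.14] t 13.55 w 0.601 F [-0.5   0.74  0.12]
tool shift [-0.0015 -0.0011  0.0325]
tool turn [ 0.05 -0.27  0.04]
```

```bash
python3 -m pendant '[[[0,0,0,-0.001,-0.001,0.012,0.4],[0,0,0,0,0,0.01,0.4],[0,0,0,0,0,0.005,0.4],[0,0,0,0,0,0.0025,0.4],[0,0,0,0,0,0.0005,0.4],[0,0,0,0,0,0,0.4]]]'; python3 - <<'E'
from h import *
to([.4705,-.2492,.0015],rpy=[180,0,153.1])
im=eyes.capture("wrist"); cv2.imwrite("pics/w2.png",im[:,:,::-1])
E
```

```text
clock: 14.15
ee_pos: [0.472, -0.2507, 0.0065]
ee_rot: [-180.0, 0.0, 153.1]
contact_force: [0.4, -0.6, 0.4]
width: 0.596
gripper_force: 0.0
pos [ 0.472  -0.2507  0.0065] rot [-1.7999e+02  3.0000e-02  1.5310e+02] t 14.15 w 0.596 F [ 0.42 -0.6   0.4 ]
tool shift [0.0021 0.0007 0.005 ]
tool turn [-0.01  0.03 -0.  ]
```

View pics/w2.png

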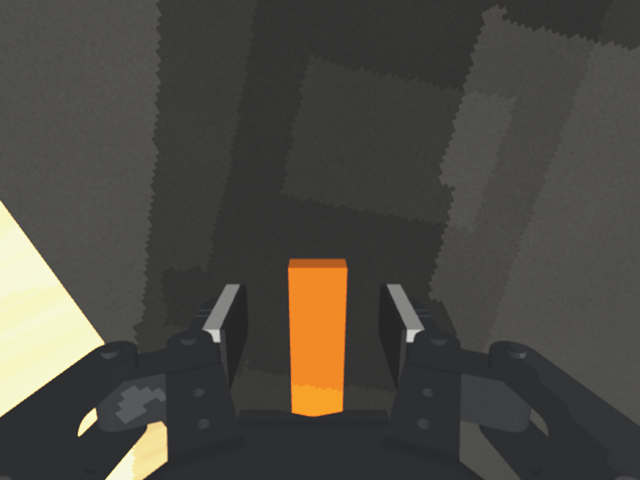

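The dark end face at rows 260–268 confirms the thick end, and the fingers at columns 225 and 400 straddle the shim, which is centred at 318. Next I lower and grip.

```bash
python3 -m pendant '[[[0,0,0,0.001,0.001,0.0025,0.4],[0,0,0,0.001,0,0.0015,0.4],[0,0,0,0,0,0.0008,0.4],[0,0,0,0,0,0,0.7],[0,0,0,0,0,0,1],[0,0,0,0,0,0,1],[0,0,0,0,0,0,1]]]' 35
```

```text
clock: 14.9
ee_pos: [0.4707, -0.249, 0.0016]
ee_rot: [-180.0, 0.0, 153.1]
contact_force: [-0.0, 0.2, 0.5]
width: 0.247
gripper_force: 35.3
```

```bash
python3 -m pendant '[[[0,0,0,0,0,-0.005,1],[0,0,0,0,0,-0.015,1],[0,0,5,0,0,-0.025,1],[0,0,8.4,0,0,-0.025,1],[0,0,8.4,0,0,-0.025,1],[0,0,8.4,0,0,-0.025,1],[0,0,8.4,0,0,-0.02,1],[0,0,8.4,0,0,-0.01,1],[0,0,8.4,0,0,0,1],[0,0,3.5,0,0,0,1],[0,0,0,0,0,0,1]]]'; python3 - <<'E'
from h import *
to([.5895,.282,.12],rpy=[180,0,94.2])
E
```

```text
clock: 16.0
ee_pos: [0.4707, -0.2489, 0.1528]
ee_rot: [179.9, 0.1, 94.2]
contact_force: [0.0, 0.5, -0.4]
width: 0.245
gripper_force: 35.1
pos [ 0.4707 -0.2489  0.1528] rot [1.7993e+02 6.0000e-02 9.4210e+01] t 16.0 w 0.245 F [ 0.01  0.45 -0.44]
tool shift [0.5208 0.1574 0.0324]
tool turn [0.07 0.06 0.01]
```

```bash
python3 -m pendant '[[[0,0,0,0.02,0.006,0,1],[0,0,0,0.035,0.0105,0,1],[0,0,0,0.044,0.0133,0,1],[0,0,0,0.044,0.0133,0,1],[0,0,0,0.044,0.0133,0,1],[0,0,0,0.044,0.0133,0,1],[0,0,0,0.044,0.0133,0,1],[0,0,0,0.044,0.0133,0,1],[0,0,0,0.044,0.0133,0,1],[0,0,0,0.044,0.0133,0,1],[0,0,0,0.044,0.0133,0,1],[0,0,0,0.035,0.0105,0,1]]]';python3 -m pendant '[[[0,0,0,0.02,0.006,0,1],[0,0,0,0.008,0.003,0.01,1],[0,0,0,0,0,0.015,1],[0,0,0,0,0,0,1],[0,0,0,0,0,0,1]]]'; python3 - <<'E'
from h import *
to([.5895,.282,.0690],rpy=[180,0,94.2])
im=eyes.capture("wrist"); cv2.imwrite("pics/w3.png",im[:,:,::-1])
for q in ((87,87),(87,-87),(-87,87)):
    a=np.radians(4.2); print(px("wrist",[.5285+.001*(q[0]*np.cos(a)-q[1]*np.sin(a)),.089+.001*(q[0]*np.sin(a)+q[1]*np.cos(a)),.078]))
E
```

```text
clock: 17.2
ee_pos: [0.5814, 0.2494, 0.1521]
ee_rot: [180.0, -0.0, 94.4]
contact_force: [0.4, -0.1, -0.1]
width: 0.245
gripper_force: 35.1
clock: 17.7
ee_pos: [0.587, 0.2734, 0.1248]
ee_rot: [-179.8, 0.1, 94.1]
contact_force: [0.2, -0.5, -0.8]
width: 0.246
gripper_force: 35.1
pos [0.587  0.2734 0.1248] rot [-1.798e+02  7.000e-02  9.412e+01] t 17.7 w 0.246 F [ 0.17 -0.49 -0.8 ]
tool shift [0.0085 0.0033 0.0557]
tool turn [-0.2   0.07 -0.08]
(np.float64(338.36099236436826), np.float64(409.8901978188937))
(np.float64(334.68289424371744), np.float64(619.6632393712323))
(np.float64(37.731591032920676), np.float64(410.28936486149564))
```

View pics/w3.png

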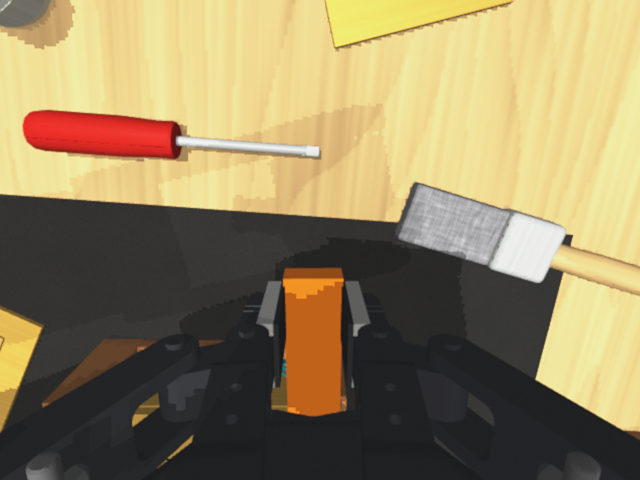

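The shim is held straight (columns 283–343), with the screwdriver and brush clear. I'll check the plinth's x position against the visible corners in w1 and w3.

```bash
python3 - <<'E'
from h import *
a=np.radians(4.2)
W=lambda x,y,z:[.5285+x*np.cos(a)-y*np.sin(a),.089+x*np.sin(a)+y*np.cos(a),z]
for q in ((-.09,.09,0),(-.09,.09,.072),(-.087,.087,.078)): print(q,np.round(px("wrist",W(*q)),1))
# w1: wrist pose then
C=dict(fx=391.7765,fy=391.7765,cx=312.874,cy=234.066,extrinsics=[[0.4367,0.8668,0.2407,0.4417],[0.8996,-0.4208,-0.1167,-0.1732],[0.0001,0.2675,-0.9636,0.3507],[0,0,0,1]])
E=np.array(C["extrinsics"])
for q in ((-.087,-.087,.078),(.087,-.087,.078),(-.09,-.09,.072),(-.09,-.09,0),(.09,-.09,0)):
    v=E[:3,:3].T@(np.array(W(*q))-E[:3,3]); print(q,(C["fx"]*v[:2]/v[2]+[C["cx"],C["cy"]]).round(1))
t=cv2.imread("pics/w1.png");s=cv2.imread("pics/w3.png")
m=np.zeros((600,800,3),np.uint8)
A=cv2.resize(t[0:250,490:640],None,fx=2.4,fy=2.4,interpolation=cv2.INTER_CUBIC);B=cv2.resize(s[300:430,0:180],None,fx=2.4,fy=2.4,interpolation=cv2.INTER_CUBIC)
m[:A.shape[0],:360]=A; m[:B.shape[0],364:364+B.shape[1]]=B
cv2.imwrite("pics/crop3.png",m)
E
```

```text
(-0.09, 0.09, 0) [101.9 335.6]
(-0.09, 0.09, 0.072) [ 38.6 398.9]
(-0.087, 0.087, 0.078) [ 37.7 410.3]
(-0.087, -0.087, 0.078) [560.9  12.2]
(0.087, -0.087, 0.078) [645.8 243. ]
(-0.09, -0.09, 0.072) [549.1  12.9]
(-0.09, -0.09, 0) [497.8  37.3]
(0.09, -0.09, 0) [574.3 222.8]
```

View pics/crop3.png

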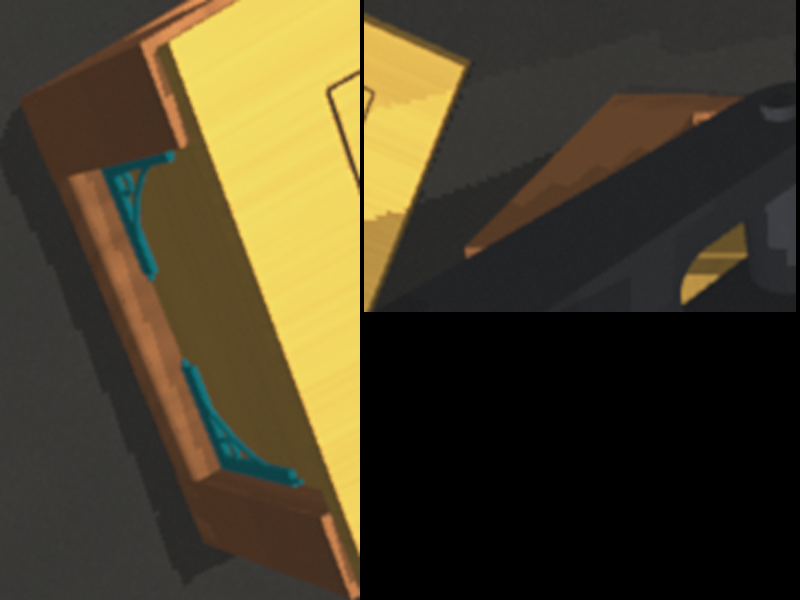

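```bash
cat >> h.py <<'E'
a_=np.radians(4.2); RP=np.array([[np.cos(a_),-np.sin(a_),0],[np.sin(a_),np.cos(a_),0],[0,0,1]]); C0=np.array([.531,.087,0])
def pl():
    e,R,s=st(); return (RP.T@(e-C0)*1000).round(1), s["contact_force"].round(1), round(s["clock"],2)
E
python3 - <<'E'
from h import *
print(pl()); to(C0+RP@np.array([.075,.188,.0690]),rpy=[180,0,94.2])
E
```

```text
(array([ 70.3, 182. , 125.7]), array([ 0.5,  0.5, -0.7]), 17.75)
pos [0.5878 0.2737 0.1257] rot [-1.799e+02  4.000e-02  9.411e+01] t 17.75 w 0.244 F [ 0.54  0.48 -0.68]
tool shift [0.006  0.0048 0.0567]
tool turn [-0.1   0.04 -0.09]
```

```bash
python3 -m pendant '[[[0,0,0,0.006,0.005,0.01,1],[0,0,0,0,0,0.02,1],[0,0,0,0,0,0.015,1],[0,0,0,0,0,0.008,1],[0,0,0,0,0,0.003,1],[0,0,0,0,0,0,1],[0,0,0,0,0,0,1]]]'; python3 - <<'E'
from h import *
print(pl())
E
```

```text
clock: 18.45
ee_pos: [0.5934, 0.2818, 0.0712]
ee_rot: [179.9, -0.0, 94.2]
contact_force: [0.3, -0.3, -0.1]
width: 0.244
gripper_force: 35.1
(array([ 76.5, 189.7,  71.2]), array([ 0.3, -0.3, -0.1]), 18.45)
```

```bash
python3 -m pendant '[[[0,0,0,0,-0.0012,0.0015,1],[0,0,0,0,0,0.0007,1],[0,0,0,-0.004,0,0,1],[0,0,0,-0.004,0,0,1],[0,0,0,-0.003,0,0,1],[0,0,0,-0.003,0,0,1],[0,0,0,-0.003,0,0,1],[0,0,0,-0.003,0,0,1],[0,0,0,-0.003,0,0,1],[0,0,0,-0.003,0,0,1],[0,0,0,0,0,0,1],[0,0,0,0,0,0,1]]]'; python3 - <<'E'
from h import *
print(pl())
E
```

```text
clock: 19.65
ee_pos: [0.5935, 0.2555, 0.0682]
ee_rot: [180.0, -0.0, 94.2]
contact_force: [-0.2, 0.3, -0.3]
width: 0.246
gripper_force: 35.1
(array([ 74.6, 163.5,  68.2]), array([-0.2,  0.3, -0.3]), 19.65)
```

```bash
for i in 1 2 3; do python3 -m pendant '[[[0,0,0,0,0,0.0003,1],[0,0,0,0,0,0,1]]]' | grep -E "pos|contact"; done
```

```text
ee_pos: [0.5934, 0.2557, 0.0679]
contact_force: [0.2, 0.2, -0.5]
ee_pos: [0.5934, 0.2557, 0.0676]
contact_force: [0.0, -0.3, 0.3]
ee_pos: [0.5935, 0.2557, 0.0675]
contact_force: [-0.2, -0.2, 1.9]
```

```bash
python3 -m pendant '[[[0,0,0,-0.003,0,0,1],[0,0,0,-0.003,0,0,1],[0,0,0,-0.003,0,0,1],[0,0,0,-0.003,0,0,1],[0,0,0,-0.003,0,0,1],[0,0,0,-0.003,0,0,1],[0,0,0,-0.003,0,0,1],[0,0,0,-0.003,0,0,1],[0,0,0,-0.003,0,0,1],[0,0,0,0,0,0,1]]]'|grep -E "pos|force"; for i in 1 2; do python3 -m pendant '[[[0,0,0,-0.001,0,0,1],[0,0,0,-0.001,0,0,1],[0,0,0,0,0,0,1]]]'|grep -E "pos|contact"; done; python3 -c "
from h import *
print(pl())"
```

```text
ee_pos: [0.5955, 0.228, 0.0674]
contact_force: [1.3, -0.7, 0.4]
gripper_force: 35.3
ee_pos: [0.5956, 0.2267, 0.0674]
contact_force: [-0.3, 0.7, 2.3]
ee_pos: [0.5957, 0.2246, 0.0674]
contact_force: [0.3, 1.7, 1.5]
(array([ 74.6, 132.5,  67.4]), array([0.3, 1.7, 1.5]), 21.85)
```

```bash
for i in 1 2 3; do python3 -m pendant '[[[0,0,0,-0.001,0,0,1],[0,0,0,0,0,0,1]]]'|grep -E "pos|contact"; done
```

```text
ee_pos: [0.5959, 0.2236, 0.0674]
contact_force: [-0.4, 2.4, 2.3]
ee_pos: [0.5959, 0.2226, 0.0674]
contact_force: [-0.4, 2.1, 2.5]
ee_pos: [0.596, 0.2216, 0.0674]
contact_force: [1.1, 2.3, 1.8]
```

```bash
python3 -m pendant '[[[0,0,0,0,0,-0.0002,1],[0,0,0,0,0,0,1]]]'|grep -E "pos|contact"; for i in 1 2 3; do python3 -m pendant '[[[0,0,0,-0.001,0,0,1],[0,0,0,0,0,0,1]]]'|grep -E "pos|contact"; done
```

```text
ee_pos: [0.5959, 0.2216, 0.0674]
contact_force: [-0.2, 0.7, 2.3]
ee_pos: [0.596, 0.2205, 0.0675]
contact_force: [-0.2, 2.1, 0.9]
ee_pos: [0.596, 0.2195, 0.0675]
contact_force: [0.1, 0.5, 1.3]
ee_pos: [0.5961, 0.2185, 0.0675]
contact_force: [0.2, 2.1, 1.8]
```

```bash
for i in 1 2 3; do python3 -m pendant '[[[0,0,0,-0.001,0,0,1],[0,0,0,0,0,0,1]]]'|grep -E "pos|contact"; done
```

```text
ee_pos: [0.5962, 0.2176, 0.0675]
contact_force: [0.2, 0.8, 1.9]
ee_pos: [0.5962, 0.217, 0.0676]
contact_force: [0.1, 2.6, 1.7]
ee_pos: [0.5963, 0.2164, 0.0676]
contact_force: [-1.4, 5.7, 0.4]
```

```bash
for i in 1 2; do python3 -m pendant '[[[0,0,0,0,0,0,1]]]'|grep -E "pos|contact"; done; python3 - <<'E'
from h import *
print(pl())
im=eyes.capture("scene"); cv2.imwrite("pics/s2.png",im[:,:,::-1])
t=eyes.capture("top")[:,:,::-1]; cv2.imwrite("pics/t2.png",t)
m=np.zeros((400,800,3),np.uint8)
m[:,:400]=cv2.resize(im[170:290,280:400,::-1],(400,400),interpolation=2); m[:,400:]=cv2.resize(t[210:320,240:350],(400,400),interpolation=2)
cv2.imwrite("pics/crop4.png",m)
E
```

```text
ee_pos: [0.5963, 0.2164, 0.0676]
contact_force: [0.5, 5.1, 1.1]
ee_pos: [0.5963, 0.2164, 0.0676]
contact_force: [-0.2, 6.1, 2.5]
(array([ 74.6, 124.3,  67.6]), array([-0.2,  6.1,  2.5]), 24.05)
```

```bash
python3 -m pendant '[[[0,0,0,0.0003,0,-0.0001,1],[0,0,0,0,0,0,1]]]'|grep -E "pos|contact"; python3 -m pendant '[[[0,0,0,0,0,0,0.85],[0,0,0,0,0,0,0.6],[0,0,0,0,0,0,0.5],[0,0,0,0,0,0,0.5],[0,0,0,0,0,-0.005,0.5],[0,0,0,0,0,-0.02,0.5],[0,0,0,0,0,-0.03,0.5],[0,0,0,0,0,-0.04,0.5],[0,0,0,0.03,0,-0.03,0.5],[0,0,0,0.04,0,-0.03,0.5],[0,0,0,0.03,0,0,0.5],[0,0,0,0,0,0,0.5]]]'; python3 - <<'E'
from h import *
print(pl())
im=eyes.capture("wrist")[:,:,::-1]; cv2.imwrite("pics/w4.png",im)
t=eyes.capture("top")[:,:,::-1]; cv2.imwrite("pics/t3.png",t)
m=np.zeros((480,800,3),np.uint8)
m[:360,:480]=cv2.resize(im,(480,360)); m[:320,480:]=cv2.resize(t[220:310,260:350],(320,320),interpolation=2)
cv2.imwrite("pics/crop5.png",m)
E
```

```text
ee_pos: [0.5963, 0.2164, 0.0676]
contact_force: [-0.7, 5.3, 1.3]
clock: 25.55
ee_pos: [0.589, 0.3196, 0.2251]
ee_rot: [179.8, -0.1, 94.4]
contact_force: [-0.1, -1.2, -0.8]
width: 0.501
gripper_force: 0.0
(array([ 74.9, 227.7, 225.1]), array([-0.1, -1.2, -0.8]), 25.55)
```

View pics/crop5.png

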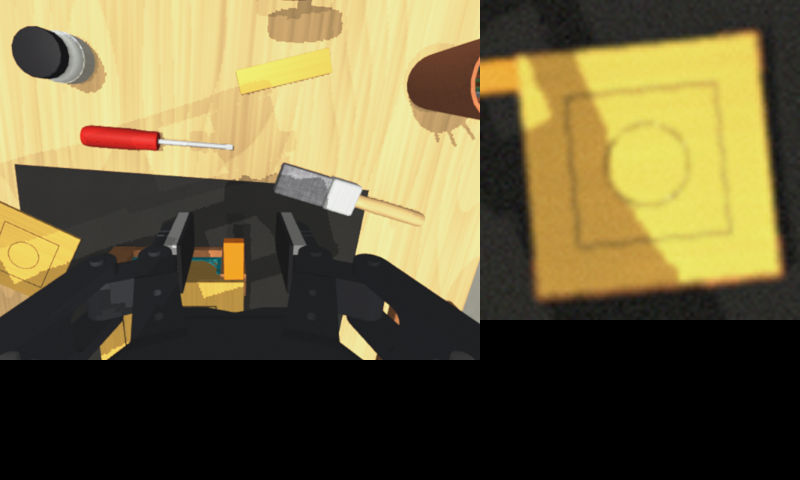

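The shim is seated in the corner at post 1 and released, and the other objects look undisturbed. Next I press the shimmed corner.

```bash
python3 -m pendant '[[[0,0,0,-0.02,0,0,1],[0,0,0,-0.04,0,0,1],[0,0,0,-0.04,0,0,1],[0,0,0,-0.035,0,0.02,1],[0,0,0,-0.017,0,0.03,1],[0,0,0,0,0,0.035,1],[0,0,0,0,0,0.025,1],[0,0,0,0,0,0.015,1],[0,0,0,0,0,0.007,1],[0,0,0,0,0,0,1],[0,0,0,0,0,0,1]]]'; python3 - <<'E'
from h import *
print(pl()); to(C0+RP@np.array([.075,.075,.080]))
E
```

```text
clock: 26.75
ee_pos: [0.6013, 0.164, 0.092]
ee_rot: [179.9, 0.0, 94.2]
contact_force: [-0.1, -0.6, 0.3]
width: -0.001
gripper_force: 0.0
(array([75.7, 71.6, 92. ]), array([-0.1, -0.6,  0.3]), 26.75)
pos [0.6013 0.164  0.092 ] rot [179.86   0.    94.19] t 26.75 w -0.001 F [-0.13 -0.59  0.28]
tool shift [ 0.0034 -0.0007  0.012 ]
```

```bash
python3 -m pendant '[[[0,0,0,0.003,0,0.006,1],[0,0,0,0,0,0.005,1],[0,0,0,0,0,0.001,1],[0,0,0,0,0,0.0006,1],[0,0,0,0,0,0.0006,1],[0,0,0,0,0,0,1]]]'|grep -E "pos|contact"; python3 -m pendant '[[[0,0,0,0,0,0.0005,1],[0,0,0,0,0,0,1]]]'|grep -E "pos|contact"
```

```text
ee_pos: [0.5996, 0.1674, 0.0781]
contact_force: [-3.7, -0.1, 4.8]
ee_pos: [0.5996, 0.1674, 0.0781]
contact_force: [-5.0, 0.7, 7.4]
```

```bash
python3 -m pendant '[[[0,0,0,0,0,-0.0001,1],[0,0,0,0,0,0,1],[0,0,0,0,0,0,1],[0,0,0,0,0,0,1],[0,0,0,0,0,0,1],[0,0,0,0,0,0,1],[0,0,0,0,0,0,1],[0,0,0,0,0,0,1]]]'|grep -E "pos|contact"; python3 -m pendant '[[[0,0,0,0,0,-0.003,1],[0,0,0,0,0,-0.007,1],[0,0,0,-0.015,-0.015,-0.005,1],[0,0,0,-0.03,-0.03,0,1],[0,0,0,-0.034,-0.034,0,1],[0,0,0,-0.034,-0.034,0,1],[0,0,0,-0.025,-0.025,0,1],[0,0,0,-0.010,-0.010,0,1],[0,0,0,0,0,0,1],[0,0,0,0,0,0,1]]]'|grep -E "pos|contact"; python3 - <<'E'
from h import *
print(pl()); to(C0+RP@np.array([-.075,-.075,.080]))
E
```

```text
ee_pos: [0.5996, 0.1674, 0.078]
contact_force: [-3.9, 0.6, 6.7]
ee_pos: [0.4646, 0.0088, 0.0927]
contact_force: [0.5, -0.6, -0.1]
(array([-72. , -73.1,  92.7]), array([ 0.5, -0.6, -0.1]), 29.35)
pos [0.4646 0.0088 0.0927] rot [179.86   0.    94.17] t 29.35 w -0.002 F [ 0.54 -0.58 -0.06]
tool shift [-0.0019 -0.0031  0.0127]
```

```bash
python3 -m pendant '[[[0,0,0,-0.002,-0.003,0.006,1],[0,0,0,0,0,0.005,1],[0,0,0,0,0,0,1],[0,0,0,0,0,0,1]]]'|grep -E "pos|contact"; python3 -m pendant '[[[0,0,0,0,0,0.0006,1],[0,0,0,0,0,0.0006,1],[0,0,0,0,0,0.0006,1],[0,0,0,0,0,0.0004,1],[0,0,0,0,0,0,1]]]'|grep -E "pos|contact"
```

```text
ee_pos: [0.4602, 0.007, 0.0805]
contact_force: [0.2, 0.5, -0.3]
ee_pos: [0.4603, 0.0064, 0.0788]
contact_force: [-0.0, -0.5, -0.0]
```

```bash
for i in 1 2; do python3 -m pendant '[[[0,0,0,0,0,0.0005,1],[0,0,0,0,0,0.0002,1],[0,0,0,0,0,0,1]]]'|grep -E "pos|contact"; done
```

```text
ee_pos: [0.4603, 0.0064, 0.0781]
contact_force: [-0.0, -0.8, 0.2]
ee_pos: [0.4603, 0.0065, 0.078]
contact_force: [-2.5, -0.6, 5.6]
```

```bash
python3 -m pendant '[[[0,0,0,0,0,0.0002,1],[0,0,0,0,0,0,1],[0,0,0,0,0,0,1],[0,0,0,0,0,0,1],[0,0,0,0,0,0,1],[0,0,0,0,0,0,1],[0,0,0,0,0,0,1],[0,0,0,0,0,0,1]]]'|grep -E "pos|contact"; python3 -m pendant '[[[0,0,0,0,0,-0.003,1],[0,0,0,0,0,-0.01,1],[0,0,0,0,0,-0.03,1],[0,0,0,0,0,-0.04,1],[0,0,0,-0.02,0,-0.04,1],[0,0,0,-0.04,0,-0.02,1],[0,0,0,-0.04,0,0,1],[0,0,0,-0.04,0,0,1],[0,0,0,-0.02,0,0,1],[0,0,0,0,0,0,1],[0,0,0,0,0,0,1]]]'; python3 - <<'E'
from h import *
im=eyes.capture("scene")[:,:,::-1]
t=eyes.capture("top")[:,:,::-1]
m=np.zeros((600,800,3),np.uint8)
m[:300,:400]=cv2.resize(im,(400,300)); m[:400,400:]=cv2.resize(t[220:310,260:350],(400,400),interpolation=2); m[300:600,:400]=cv2.resize(im[180:270,280:400],(400,300),interpolation=2)
cv2.imwrite("pics/crop6.png",m)
E
```

```text
ee_pos: [0.4604, 0.0065, 0.078]
contact_force: [-1.6, 1.0, 5.9]
clock: 32.75
ee_pos: [0.4718, -0.153, 0.2204]
ee_rot: [-180.0, -0.0, 94.1]
contact_force: [0.9, -0.2, -0.2]
width: 0.004
gripper_force: 0.0
```

View pics/crop6.png

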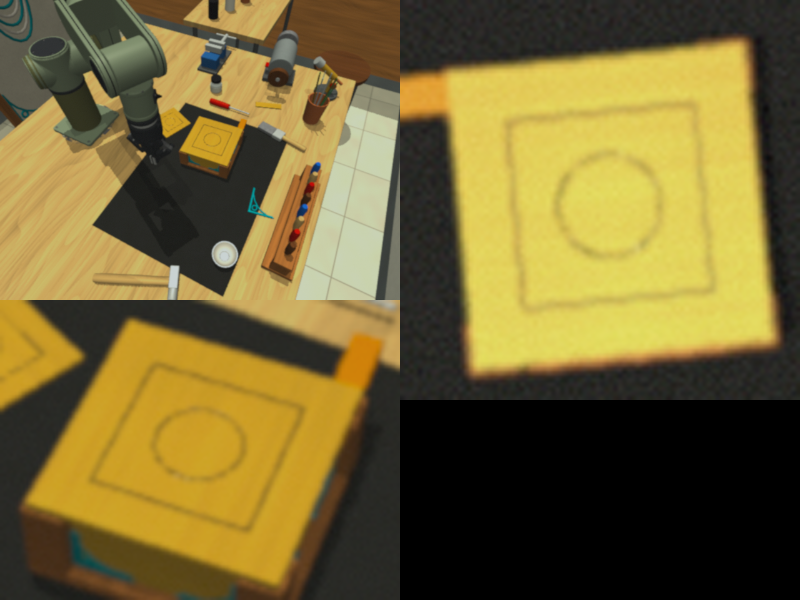

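The shim sits under the far-left corner, the plate is level and unmoved, nothing else is disturbed, and the arm is clear.

```bash
python3 -c "
from cell import ticket
print(ticket.hand_in())"
```

```text
the job is handed in; nothing more can be done
None
```

The short post was at corner 1 (about 6 mm low); the shim is in there, snug at about 5 N of push (a little over the 2–4 N range) and released, corners 1 and 3 both held firm at 6–7 N, and the job was handed in at about 33 s.

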